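# Mix the gold and black beads and put the stirring rod away

### The job

Take the standing wooden stirring rod by its red handle, put its foot down in the white bowl and stir the gold and black beads until at least one bead of each colour lies clearly on each side of the blue line; keep every bead in the bowl and do not touch the beads with the gripper. Then stand the rod upright on the floor of the tote's wide compartment, the only one its foot fits, and let go. Leave the jar, the tin, the cork block and the mandrel where they are.

Things in the scene. Friction and masses are not known exactly. Their poses are not given: they have to be found in the camera images.
- bowl: white ceramic mixing bowl, fixed to the bench, turned any way: flat round floor, steep walls, 50 mm high, inner radius 85 mm at the floor and 90 at the rim, walls 5 mm and floor 6 mm thick. Origin: centre of its underside. A blue line, marked on floor and rim, runs along its x axis (y = 0 in its frame)
- bowl_floor (a point): centre of the bowl's inner floor, 6 mm above the bench, on the blue line; axes as the bowl's. At the start the four gold beads lie on the -y side of the line, the four black ones on the +y side, and a circle 56 mm wide about this point is free of beads
- stirrer_center (a point): wooden stirring rod standing upright on its foot on the bench, 140 mm tall, about 90 g, round: dark foot 30 mm in diameter and 26 mm high, pale shaft 14 mm in diameter, red handle 22 mm in diameter from 75 to 140 mm above the underside of the foot. This point is on the rod's axis, 70 mm above the underside; z points up the rod to the handle
- stirrer_grip (a point): the middle of the rod's red handle, on the axis 110 mm above the underside of the foot
- stirrer_foot (a point): the centre of the underside of the rod's foot
- tote: fixed wooden tote, 128 mm long (x) by 70 mm wide (y), 50 mm high, with 5 mm walls and floor, open at the top, divided along its x axis into three compartments: wide (60 x 60 mm inside, empty, centre at x = -31 mm), middle (26 mm) and narrow (22 mm), these two holding small upright tools up to 80 mm above the bench. Origin: on its underside, 2 mm from mid-length
- wide_floor (a point): centre of the floor of the tote's empty wide compartment, 5 mm above the bench; 45 mm below the compartment's rim; axes as the tote's
- bead_jar_center (a point): amber glass jar with a steel lid, 68 mm in diameter and 95 mm high, a bystander to be left alone; this point is half-way up
- mandrel: tapered aluminium ring mandrel lying on the bench, 240 mm long along its y axis, up to 26 mm thick, a bystander to be left alone; origin at the middle of its underside
- tin_center (a point): steel tin with paper label, 64 mm in diameter and 60 mm high, a bystander to be left alone; this point is half-way up
- polish_block_center (a point): cork block 90 x 55 x 30 mm, a bystander to be left alone; this point is half-way up
- gold0_center (a point): a gold drum bead, a solid cylinder 26 mm in diameter and 20 mm high with a small bore mark, 15 g, glazed and slippery; it starts standing flat on the bowl's floor; this point is its centre
- gold1_center (a point): a gold drum bead, a solid cylinder 26 mm in diameter and 20 mm high with a small bore mark, 15 g, glazed and slippery; it starts standing flat on the bowl's floor; this point is its centre
- gold2_center (a point): a gold drum bead, a solid cylinder 26 mm in diameter and 20 mm high with a small bore mark, 15 g, glazed and slippery; it starts standing flat on the bowl's floor; this point is its centre
- gold3_center (a point): a gold drum bead, a solid cylinder 26 mm in diameter and 20 mm high with a small bore mark, 15 g, glazed and slippery; it starts standing flat on the bowl's floor; this point is its centre
- black0_center (a point): a black drum bead, a solid cylinder 26 mm in diameter and 20 mm high with a small bore mark, 15 g, glazed and slippery; it starts standing flat on the bowl's floor; this point is its centre
- black1_center (a point): a black drum bead, a solid cylinder 26 mm in diameter and 20 mm high with a small bore mark, 15 g, glazed and slippery; it starts standing flat on the bowl's floor; this point is its centre
- black2_center (a point): a black drum bead, a solid cylinder 26 mm in diameter and 20 mm high with a small bore mark, 15 g, glazed and slippery; it starts standing flat on the bowl's floor; this point is its centre
- black3_center (a point): a black drum bead, a solid cylinder 26 mm in diameter and 20 mm high with a small bore mark, 15 g, glazed and slippery; it starts standing flat on the bowl's floor; this point is its centre
Not all that is in view belongs to the job. Of the things shaped like the bowl, the white one is meant.

How it is judged:
By the outcome, as a careful person would: the job done as asked, in the order asked, and still so for the second after the job is handed in, with the robot touching nothing.
It also fails if it takes over 59 s, if anything falls off the work surface, if the arm or the gripper's body presses on something with over 40 N, if the wrist force passes 120 N, or if a joint passes its speed limit or range.

### The arm

A 7-joint arm with a two-finger parallel gripper is mounted at the origin on the work surface. World frame = base frame: x ahead of the robot, y to its left, z up, the work surface at z = 0. Lengths are in m, angles in degrees, forces in N, time in s.
With the tool pointing down it reaches from about 0.35 to 0.9 m from the base axis. Payload 8.1 kg.
Tool frame: the origin (TCP) lies midway between the tips of the shut fingers; the grasp point (between the pads) lies 19 mm behind it; z points along the fingers, y is the line along which they close (so a half turn about z gives the same grasp; the last joint's range is limited). The gripper opens to 92 mm and grips with 3 to 60 N. Pads are 19 mm wide; open, the fingers measure 130 mm over their backs; the gripper's body (75 mm by 190 mm) begins 47 mm behind the grasp point.
Start: joints at [58.866, 24.895, 1.432, 90.138, -0.665, 64.973, -4.303], TCP at [0.267, -0.565, 0.201] pointing down, gripper open.
Joint ranges: [-149.89, 149.89], [-25.12, 119.58], [-72.63, 75.52], [4.76, 147.25], [-75.54, 255.54], [6.69, 114.76], [-157.13, 157.13]. Speed limits (degrees/s): [127.2, 127.2, 172.46, 172.46, 180, 180, 180].

### API

Orientations are given as a 3x3 rotation matrix whose columns are the frame's x, y, z axes.
In Python, from workcell import monitor, read_camera, get_calibration, finish_job gives the robot as it stands. The module is installed in compiled form; this text tells all that it offers.
- The arm moves only by the shell command python3 -m pendant 'ROWS' [OPENING]. ROWS is JSON, a list of rows, each a list of 6 numbers: the shift along the tool's x, y, z in mm, then the turn, a rotation vector about the tool's x, y, z in degrees. A call has 1 to 20 rows; each row shifts and turns the commanded pose from where the row before left it, along the tool's axes as they then stand; what a row does not reach is not made up. A row lasts 1/10 s, in which the tool goes at most 50 mm and 8.59 degrees, less where a joint would pass 70% of its speed; a pose out of reach is approached as far as the arm can. A call with a gripper value outside its range is refused whole. OPENING is the opening, from 0 (shut) to 1 (fully open), set as the call begins (- or left out, the last holds). The fingers move at their own pace and stop on an object; the grip force is fixed at half the most. Time passes only in rows, so rows that do not move let the fingers close. It gives the time, the measured TCP pose, the force, the opening and the grip force at its end, in the units of the state.
- monitor.get_obs(): the state, without advancing time (a new reading comes with each control period).
- read_camera(name): name is "scene" or "side" or "wrist"; returns the picture (480x640x3 uint8, blue, green, red); there is no depth.
- get_calibration(name): a dict with "fx", "fy", "cx", "cy" (pixels), "cam_to_world" (4x4, takes a point from camera to world coordinates); the wrist camera has in their place "tool_from_camera" (4x4, takes a point from camera to tool coordinates, whose origin is the TCP and whose axes are the flange's). Camera axes: x right, y down, z forward; pixel columns grow to the right and rows downward; lengths in m; the calibration is good to about 2 mm. A picture is of the moment at which its call begins: read the wrist's pose just before it. get_calibration takes no time and is no camera call.
- finish_job(): hands the job in; it is judged then, once.
The state is a dict: "clock": time; "joint_positions": joint angles; "joint_velocities": joint speeds; "joint_efforts": joint torques, N m; "ee_pos": TCP position; "eef_rot": TCP orientation; "contact_force": force on the tool from outside, world axes, zero at the start; "moment": the same for the moment, N m; "width": opening from 0.0 (shut) to 1.0 (fully open); "grip_force": force on a finger pad.
Only numpy, scipy, OpenCV 4.12 (cv2) and the standard library are available. Lean on these libraries where they do the work, as an engineer would, in place of code of your own. Each camera call takes 0.05 s, during which the arm holds its last target. There are 200 camera calls.

## Working session

There is one attempt and no reset: what is moved stays moved. The work goes in short steps, Python scripts to look and compute and a shell command to move; the robot and the scene stay as the last step left them, time stands still between calls to the robot, and variables do not carry over. Pictures are saved under pics/ and viewed, at most 15 in all, crops included, and the job is handed in when it is done.

```bash
mkdir -p pics; python3 - <<'E'
from workcell import monitor, read_camera, get_calibration
import cv2,json
o=monitor.get_obs();print({k:o[k] for k in('clock','ee_pos','eef_rot','contact_force','width')})
for n in("scene","side"):
    cv2.imwrite(f"pics/{n}0.png",read_camera(n));c=get_calibration(n);print(n,c)
print(get_calibration("wrist"))
E
```

```text
{'clock': 0.0, 'ee_pos': array([ 0.26635036, -0.56480156,  0.20055212]), 'eef_rot': array([[ 9.04466543e-01,  4.26543819e-01, -8.01756836e-04],
       [ 4.26544545e-01, -9.04465558e-01,  1.34340378e-03],
       [-1.52140868e-04, -1.55704877e-03, -9.99998776e-01]]), 'contact_force': array([-0.60062434, -0.2113152 ,  0.69045915]), 'width': 1.000064680286529}
scene {'fx': 453.68018589156736, 'fy': 453.68018589156736, 'cx': 314.4901114869091, 'cy': 243.68137412506272, 'cam_to_world': array([[ 0.55565144,  0.65671918, -0.50987391,  1.15699154],
       [ 0.83134989, -0.43116882,  0.35064342, -0.43136357],
       [ 0.01043253, -0.61871914, -0.78554299,  1.04410275],
       [ 0.        ,  0.        ,  0.        ,  1.        ]])}
side {'fx': 598.3379463886213, 'fy': 598.3379463886213, 'cx': 316.8952596643663, 'cy': 239.04897301413584, 'cam_to_world': array([[ 0.82890956, -0.32855014,  0.45272922, -0.20764249],
       [-0.55897699, -0.45568544,  0.6927449 , -1.12645045],
       [-0.02129932, -0.82728809, -0.56137398,  1.00907369],
       [ 0.        ,  0.        ,  0.        ,  1.        ]])}
{'fx': 396.1156062685473, 'fy': 396.1156062685473, 'cx': 324.5596679768181, 'cy': 246.8526733044045, 'tool_from_camera': array([[ 1.13642840e-03, -9.70250063e-01, -2.42102300e-01,
         6.41365146e-02],
       [ 9.99999135e-01,  1.26295775e-03, -3.67437301e-04,
        -3.90322468e-04],
       [ 6.62271041e-04, -2.42101673e-01,  9.70250659e-01,
        -1.83456773e-01],
       [ 0.00000000e+00,  0.00000000e+00,  0.00000000e+00,
         1.00000000e+00]])}
```

View pics/scene0.png

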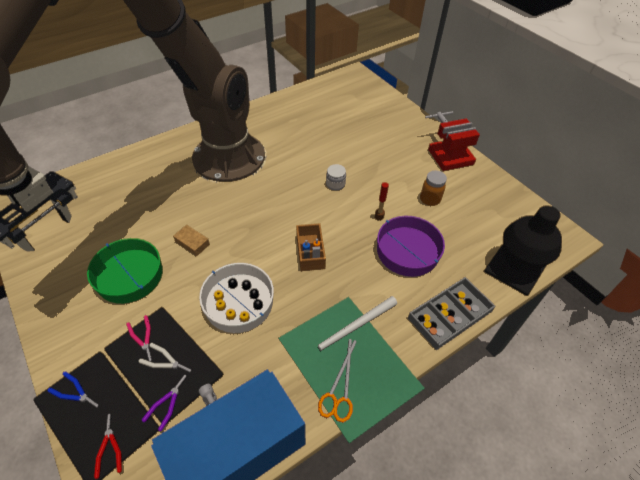

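View pics/side0.png

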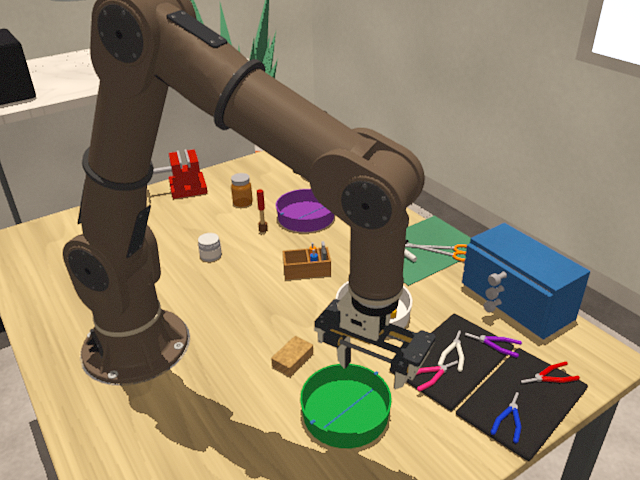

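The scene view shows the rod (red handle about (384,190), foot (380,215)), the white bowl at (237,297), the tote at (311,246), the jar at (433,188), the tin at (336,177) and the cork at (191,240). The side view shows the rod at about (261,210) and the tote at (306,263).

```bash
cat > h.py <<'E'
import numpy as np,cv2
from workcell import monitor, read_camera, get_calibration
def cam(n):
    c=get_calibration(n)
    if 'cam_to_world' in c: return c,c['cam_to_world']
    o=monitor.get_obs();T=np.eye(4);T[:3,:3]=o['eef_rot'];T[:3,3]=o['ee_pos']
    return c,T@c['tool_from_camera']
def ray(ct,u,v):
    c,T=ct; d=T[:3,:3]@np.array([(u-c['cx'])/c['fx'],(v-c['cy'])/c['fy'],1]); return T[:3,3],d/np.linalg.norm(d)
def plane(ct,u,v,z):
    p,d=ray(ct,u,v); return p+d*(z-p[2])/d[2]
def tri(rs):
    A=sum(np.eye(3)-np.outer(d,d) for p,d in rs);b=sum((np.eye(3)-np.outer(d,d))@p for p,d in rs);return np.linalg.solve(A,b)
def blobs(m,amin=15):
    n,l,s,c=cv2.connectedComponentsWithStats(m.astype(np.uint8));return [(s[i,:],c[i]) for i in range(1,n) if s[i,4]>=amin]
E
python3 - <<'E'
from h import *
a=cv2.imread("pics/scene0.png");b=cv2.imread("pics/side0.png")
C={'scene':cam('scene'),'side':cam('side')}
red={}
for n,i in(('scene',a),('side',b)):
    hsv=cv2.cvtColor(i,cv2.COLOR_BGR2HSV)
    m=((hsv[...,0]<6)|(hsv[...,0]>174))&(hsv[...,1]>180)&(hsv[...,2]>70)
    for s,c in blobs(m,40): print(n,s,c.round(1))
    w=(hsv[...,1]<60)&(hsv[...,2]>150)
x=cv2.resize(a[180:340,180:420],None,fx=3.33,fy=3.33,interpolation=cv2.INTER_CUBIC)
cv2.imwrite("pics/crop.png",x[:600,:800])
for p in [(380,217)]: print(plane(C['scene'],*p,0))
print('side foot',plane(C['side'],263,229,0))
print('bowl',plane(C['scene'],237,288,.05),'tote',plane(C['scene'],311,244,.05))
E
```

```text
scene [441 119  28   9 107] [453.8 122.5]
scene [449 130  30  20 349] [462.8 138.1]
scene [429 142  46  29 567] [452.3 157. ]
scene [381 183   7  19  68] [384.2 190.9]
scene [ 94 434  28  45 438] [107.6 455. ]
side [ 169  150   38   49 1206] [186.1 177.1]
side [257 190   7  20 115] [260.2 199.4]
side [540 362  39  21 321] [556.4 374.4]
[0.50305689 0.26137043 0.        ]
side foot [0.50183542 0.26213766 0.        ]
bowl [ 0.52304284 -0.23609212  0.05      ] tote [0.50734731 0.00361309 0.05      ]
```

View pics/crop.png

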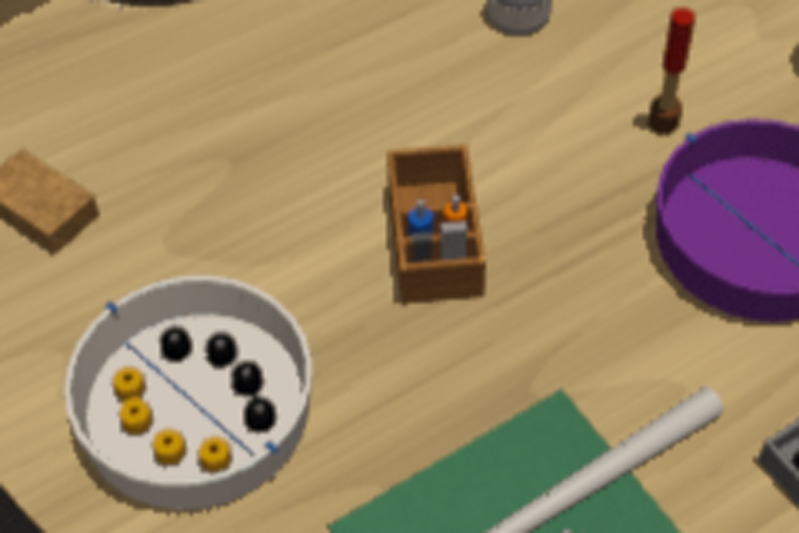

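The crop shows the wide compartment at the upper (robot-side) end of the tote with rim corners about (388,152), (467,147), (482,265), (402,268). It also shows the blue line's rim marks at (111,309) and (272,448), gold beads at lower left and black at upper right.

```bash
python3 - <<'E'
from h import *
S=cam('scene');D=cam('side')
f=lambda u,v,z:plane(S,u/3.33+180,v/3.33+180,z).round(4)
print('grip', tri([ray(S,384.2,190.9),ray(D,260.2,199.4)]).round(4))
t=np.array([f(*p,.05) for p in[(388,152),(467,147),(482,265),(402,268)]]);print('tote',t,t.mean(0))
fr=(t[0]+t[1])/2;bk=(t[2]+t[3])/2;d=fr-bk;print(np.linalg.norm(d),np.degrees(np.arctan2(d[1],d[0])), 'wide ctr', fr-d/np.linalg.norm(d)*.035)
m=np.array([f(*p,.05) for p in[(111,309),(272,448)]]);d=m[1]-m[0];print('marks',m,m.mean(0),np.linalg.norm(d),np.degrees(np.arctan2(d[1],d[0])))
l=np.array([f(*p,.006) for p in[(127,344),(252,454)]]);print('line floor',l,l.mean(0))
for n,L in(('black',[(175,343),(221,349),(247,378),(260,414)]),('gold',[(129,381),(135,414),(169,446),(214,453)])):
    for p in L:print(n,f(*p,.018))
# others
for n,p,z in(('tin',(336,171),.06),('jar',(434,179),.095),('cork',(191,237),.03)):print(n,plane(S,*p,z).round(3))
E
```

```text
grip [0.4998 0.2617 0.1081]
tote [[ 0.4284  0.0058  0.05  ]
 [ 0.4612  0.0662  0.05  ]
 [ 0.5727  0.0051  0.05  ]
 [ 0.5394 -0.051   0.05  ]] [0.500425 0.006525 0.05    ]
0.1259033955062372 152.08143645968414 wide ctr [0.47572649 0.01961244 0.05      ]
marks [[ 0.4463 -0.2661  0.05  ]
 [ 0.6258 -0.2214  0.05  ]] [ 0.53605 -0.24375  0.05   ] 0.18498199912423918 13.983657871495534
line floor [[ 0.4534 -0.2631  0.006 ]
 [ 0.5984 -0.2277  0.006 ]] [ 0.5259 -0.2454  0.006 ]
black [ 0.4819 -0.2323  0.018 ]
black [ 0.5074 -0.2041  0.018 ]
black [ 0.5429 -0.2     0.018 ]
black [ 0.5774 -0.2076  0.018 ]
gold [ 0.494  -0.2793  0.018 ]
gold [ 0.5237 -0.2889  0.018 ]
gold [ 0.5637 -0.2798  0.018 ]
gold [ 0.5881 -0.2539  0.018 ]
tin [0.312 0.227 0.06 ]
jar [0.532 0.431 0.095]
cork [ 0.284 -0.261  0.03 ]
```

```bash
python3 -m pendant '[[0,0,0,0,0,-8.09],[0,0,0,0,0,-8.09],[0,0,0,0,0,-8.09],[0,0,0,0,0,-8.09],[0,0,0,0,0,-8.09],[0,0,0,0,0,-8.09],[0,0,0,0,0,-8.09],[0,0,0,0,0,-8.1],[30,10,0,0,0,0],[45,13,0,0,0,0],[45,13,0,0,0,0],[45,13,0,0,0,0],[45,13,0,0,0,0],[45,13,0,0,0,0],[45,13,0,0,0,0],[45,13,0,0,0,0],[45,13,0,0,0,0],[45,13,0,0,0,0]]' 1; python3 -c "
from workcell import monitor as m;o=m.get_obs();print(o['ee_pos'],o['eef_rot'],o['joint_positions'])"
```

```text
clock: 1.9
ee_pos: [0.3937, -0.1285, 0.2013]
eef_rot: [[0.001, 1.0, 0.0], [1.0, -0.001, -0.0], [-0.0, 0.0, -1.0]]
contact_force: [0.6, 0.1, 0.2]
width: 1.001
grip_force: 0.0
[ 0.39371815 -0.1285486   0.20133392] [[ 6.62797601e-04  9.99999779e-01  4.50333847e-05]
 [ 9.99999714e-01 -6.62781156e-04 -3.64199802e-04]
 [-3.64169874e-04  4.52747625e-05 -9.99999933e-01]] [ 37.48500404   7.49605932 -29.3044545  115.54189824   4.34292499
  57.98087832   6.04655274]
```

```bash
python3 -m pendant '[[40,11,0,0,0,0],[40,11,0,0,0,0],[40,11,0,0,0,0],[40,11,0,0,0,0],[40,11,0,0,0,0],[40,11,0,0,0,0],[40,11,0,0,0,0],[40,11,0,0,0,0],[40,11,0,0,0,0],[25,6,0,0,0,0],[0,0,0,0,0,0],[0,0,0,0,0,0]]'; python3 - <<'E'
from h import *
o=monitor.get_obs();S=cam('wrist');w=read_camera('wrist');cv2.imwrite('pics/w1.png',w)
print(o['ee_pos'],o['joint_positions'].round(1))
hsv=cv2.cvtColor(w,cv2.COLOR_BGR2HSV)
m=((hsv[...,0]<6)|(hsv[...,0]>174))&(hsv[...,1]>170)&(hsv[...,2]>60)
for s,c in blobs(m,60):print(s,c.round(1),plane(S,*c,.125).round(4))
np.save('pics/r.npy',S[1])
E
```

```text
clock: 3.1
ee_pos: [0.4984, 0.2547, 0.2007]
eef_rot: [[-0.001, 1.0, -0.001], [1.0, 0.001, -0.001], [-0.001, -0.001, -1.0]]
contact_force: [-0.6, -0.1, -0.5]
width: 0.996
grip_force: 0.0
[0.49844839 0.25472651 0.20069185] [ -4.3  23.9 -38.8  97.   16.2  65.  -47.7]
[313 232  32  30 562] [329.3 247.2] [0.5009 0.2547 0.125 ]
```

View pics/w1.png

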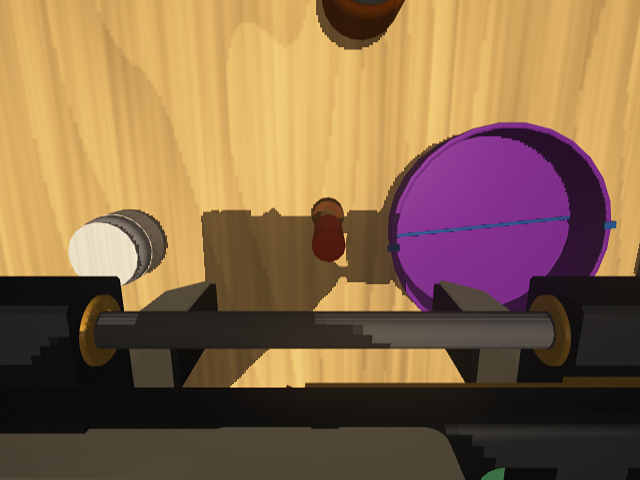

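The wrist view shows the red handle's top at about (329,247), centred between the open fingers, with nothing in the way of the descent (purple bowl on the right, tin on the left).

```bash
python3 -m pendant '[[5.5,2,10,0,0,0],[0,0,25,0,0,0],[0,0,30,0,0,0],[0,0,25,0,0,0],[0,0,17,0,0,0],[0,0,0,0,0,0]]' && python3 -m pendant '[[0,0,0,0,0,0],[0,0,0,0,0,0],[0,0,0,0,0,0],[0,0,0,0,0,0],[0,0,0,0,0,0],[0,0,0,0,0,0],[0,0,0,0,0,0],[0,0,0,0,0,0]]' 0
```

```text
clock: 3.75
ee_pos: [0.4995, 0.2579, 0.0916]
eef_rot: [[0.002, 1.0, -0.004], [1.0, -0.002, -0.003], [-0.003, -0.004, -1.0]]
contact_force: [-1.0, -1.1, 0.6]
width: 0.996
grip_force: 0.0
clock: 4.55
ee_pos: [0.5009, 0.2601, 0.0943]
eef_rot: [[0.0, 1.0, -0.0], [1.0, -0.0, -0.0], [-0.0, -0.0, -1.0]]
contact_force: [-0.5, -0.0, 0.1]
width: 0.352
grip_force: 0.0
```

```bash
python3 -m pendant '[[0,0,0,0,0,0],[0,0,0,0,0,0],[0,0,0,0,0,0],[0,0,0,0,0,0],[0,0,0,0,0,0],[0,0,0,0,0,0]]' 0;  python3 -m pendant '[[0,0,-10,0,0,0],[0,0,-30,0,0,0],[0,0,-30,0,0,0],[0,0,-30,0,0,0],[0,0,-20,0,0,0],[0,0,0,0,0,0],[0,0,0,0,0,0]]' 0; python3 - <<'E'
from h import *
cv2.imwrite('pics/s2.png',read_camera('side')[80:280,160:420]);w=read_camera('scene')
cv2.imwrite('pics/s2.png',cv2.resize(w[100:340,180:480],None,fx=2.5,fy=2.5))
E
```

```text
clock: 5.15
ee_pos: [0.5009, 0.2601, 0.0943]
eef_rot: [[0.0, 1.0, -0.0], [1.0, -0.0, -0.0], [-0.0, -0.0, -1.0]]
contact_force: [0.3, 0.5, -0.5]
width: 0.229
grip_force: 30.0
clock: 5.85
ee_pos: [0.5009, 0.26, 0.2145]
eef_rot: [[0.0, 1.0, 0.001], [1.0, -0.0, -0.0], [-0.0, 0.001, -1.0]]
contact_force: [0.3, 0.3, -3.0]
width: 0.229
grip_force: 30.0
```

View pics/s2.png

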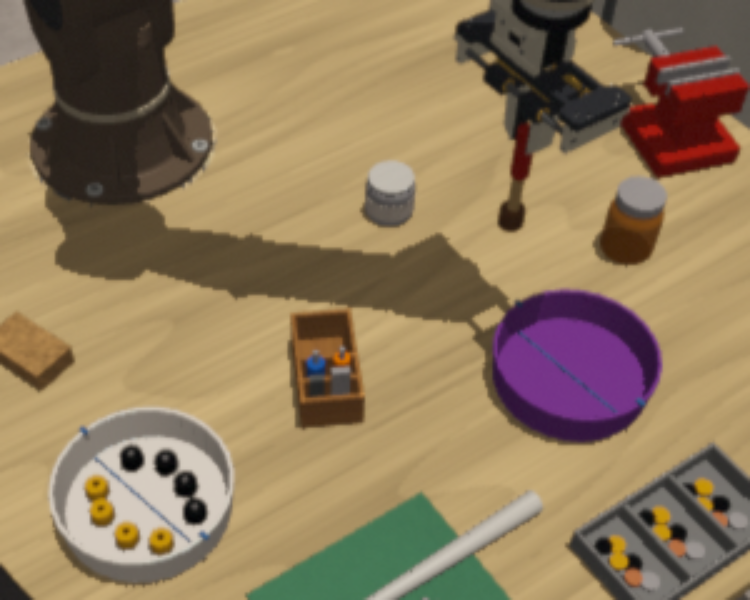

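The rod is held upright and lifted clear. The view of the bowl is unobstructed, so I'll refine its centre and the beads with masks while moving over.

```bash
cat > bowl.py <<'E'
from h import *
import sys
w=read_camera('scene');S=cam('scene');cv2.imwrite(sys.argv[1],cv2.resize(w[250:345,185:290],None,fx=5,fy=5,interpolation=cv2.INTER_CUBIC))
hsv=cv2.cvtColor(w,cv2.COLOR_BGR2HSV);R=np.zeros(w.shape[:2],bool);R[260:335,198:276]=1
H,s,v=cv2.split(hsv)
B=R&(H>98)&(H<125)&(s>70)
for q,c in blobs(B,2):print('blue',q,c.round(1),plane(S,*c,.05).round(4),plane(S,*c,.006).round(4))
C=np.array([float(x) for x in sys.argv[2:4]]);a=np.radians(float(sys.argv[4]));M=np.array([[np.cos(a),np.sin(a)],[-np.sin(a),np.cos(a)]])
for n,m in(('gold',R&(H>15)&(H<32)&(s>170)),('black',R&(v<55))):
    for q,c in blobs(m,8):
        p=plane(S,*c,.018)[:2];print(n,q[4],c.round(1),p.round(4),'bowl mm',(M@(p-C)*1000).round(1))
E
python3 bowl.py pics/b1.png .530 -.2445 14
```

```text
blue [213 271   2   3   4] [213.5 272. ] [ 0.4442 -0.2646  0.05  ] [ 0.4127 -0.2572  0.006 ]
blue [243 285   1   2   2] [243.  285.5] [ 0.5248 -0.2195  0.05  ] [ 0.4968 -0.2102  0.006 ]
blue [253 295   1   2   2] [253.  295.5] [ 0.5656 -0.2126  0.05  ] [ 0.5395 -0.2029  0.006 ]
blue [255 307   2   1   2] [255.5 307. ] [ 0.5986 -0.2238  0.05  ] [ 0.5739 -0.2146  0.006 ]
blue [258 306   3   2   4] [258.8 306.5] [ 0.6019 -0.2162  0.05  ] [ 0.5773 -0.2067  0.006 ]
blue [260 313   3   3   5] [261.2 313.8] [ 0.6234 -0.2214  0.05  ] [ 0.5998 -0.2121  0.006 ]
gold 138 [219.3 300. ] [ 0.5101 -0.2857] bowl mm [-29.3 -35.2]
gold 67 [230.3 313.9] [ 0.563  -0.2806] bowl mm [ 23.2 -43. ]
gold 68 [244.  316.1] [ 0.588  -0.2545] bowl mm [ 53.9 -23.8]
black 58 [232.3 283.3] [ 0.4823 -0.2333] bowl mm [-43.5  22.4]
black 56 [246.  285.1] [ 0.5077 -0.2053] bowl mm [-12.2  43.4]
black 118 [255.6 299.1] [ 0.56   -0.2053] bowl mm [38.6 30.8]
```

```bash
python3 - <<'E'
from h import *
w=read_camera('scene');S=cam('scene')
hsv=cv2.cvtColor(w,cv2.COLOR_BGR2HSV);H,s,v=cv2.split(hsv)
# inner floor: bright low-saturation; outer: whole white blob
R=np.zeros(w.shape[:2],bool);R[255:340,192:282]=1
m=(R&(s<70)&(v>60)).astype(np.uint8)
cs,_=cv2.findContours(m,cv2.RETR_EXTERNAL,cv2.CHAIN_APPROX_NONE);c=max(cs,key=cv2.contourArea)
h=cv2.convexHull(c)[:,0];print(cv2.boundingRect(h))
# rim: upper half of the hull in the image is the far outer rim at z=.05
p=np.array([plane(S,*q,.05)[:2] for q in h if q[1]<300])
A=np.c_[2*p,np.ones(len(p))];x=np.linalg.lstsq(A,(p**2).sum(1),rcond=None)[0];print('rim ctr',x[:2],'r',np.sqrt(x[2]+x[0]**2+x[1]**2),len(p))
f=(R&(s<70)&(v>175)).astype(np.uint8)
E
```

```text
(199, 263, 75, 70)
rim ctr [ 0.53246302 -0.24338281] r 0.09454855529105417 21
```

```bash
python3 -m pendant '[[-25,2.7,0,0,0,0],[-45,2.7,0,0,0,0],[-45,2.7,0,0,0,0],[-45,2.7,0,0,0,0],[-45,2.7,0,0,0,0],[-45,2.7,0,0,0,0],[-45,2.7,0,0,0,0],[-45,2.7,0,0,0,0],[-45,2.7,0,0,0,0],[-45,2.7,0,0,0,0],[-45,2.7,0,0,0,0],[-28.5,2.4,0,0,0,0],[0,0,0,0,0,0],[0,0,0,0,0,0]]'; python3 - <<'E'
from h import *
w=read_camera('scene');d=read_camera('side');cv2.imwrite('pics/over.png',np.hstack([cv2.resize(w[190:340,180:330],(400,400)),cv2.resize(d[200:400,280:480],(400,400))]))
E
```

```text
clock: 7.45
ee_pos: [0.5323, -0.2436, 0.2132]
eef_rot: [[0.002, 1.0, -0.002], [1.0, -0.002, 0.001], [0.001, -0.002, -1.0]]
contact_force: [-0.3, 1.0, -1.5]
width: 0.233
grip_force: 30.0
```

View pics/over.png

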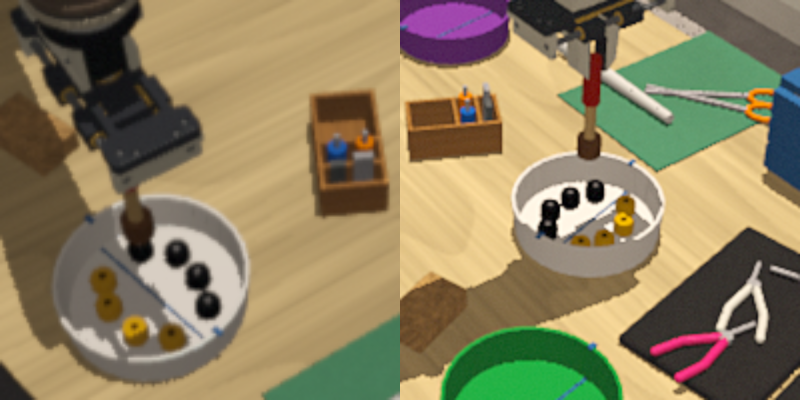

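The rod hangs over the bowl's centre (left half, foot at about (137,220); right half, (588,145)). The bead-free circle is below it, so I'll lower it.

```bash
python3 -m pendant '[[0,0,15,0,0,0],[0,0,30,0,0,0],[0,0,30,0,0,0],[0,0,20,0,0,0],[0,0,10,0,0,0],[0,0,6,0,0,0],[0,0,0,0,0,0],[0,0,0,0,0,0]]'; python3 bowl.py pics/b2.png .533 -.2435 14
```

```text
clock: 8.35
ee_pos: [0.5336, -0.2432, 0.1043]
eef_rot: [[-0.0, 1.0, 0.001], [1.0, 0.0, -0.0], [-0.0, 0.001, -1.0]]
contact_force: [0.5, 0.2, -0.8]
width: 0.233
grip_force: 30.0
blue [212 271   3   2   4] [213.  271.5] [ 0.4421 -0.265   0.05  ] [ 0.4104 -0.2576  0.006 ]
blue [247 287   1   2   2] [247.  287.5] [ 0.5359 -0.2138  0.05  ] [ 0.5084 -0.2042  0.006 ]
blue [260 313   3   3   5] [261.2 313.8] [ 0.6234 -0.2214  0.05  ] [ 0.5998 -0.2121  0.006 ]
gold 144 [219.3 300. ] [ 0.5103 -0.2858] bowl mm [-32.2 -35.6]
gold 72 [230.3 313.7] [ 0.5623 -0.2805] bowl mm [ 19.5 -43. ]
gold 64 [244.2 316. ] [ 0.5879 -0.2539] bowl mm [ 50.8 -23.4]
black 678 [236.8 269.7] [ 0.4494 -0.2025] bowl mm [-71.2  60. ]
black 31 [246.5 286.7] [ 0.513  -0.2066] bowl mm [-10.5  40.6]
black 117 [255.6 299.1] [ 0.5599 -0.2053] bowl mm [35.4 30.5]
black 73 [237.3 299.7] [ 0.5354 -0.246 ] bowl mm [ 1.7 -3. ]
```

View pics/b2.png

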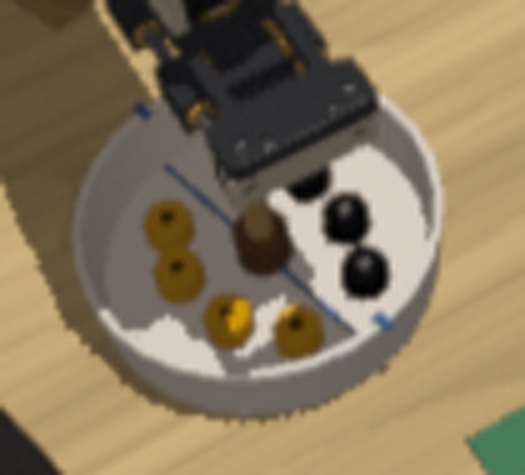

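The foot sits at the centre (263,240) with four gold beads at lower left and three black beads visible to the right. I'll wedge it between the two right-hand black beads and sweep clockwise, pushing that black bead into the gold side and the gold chain round to the black side.

```bash
python3 -m pendant '[[0,0,1.5,0,0,0],[7.7,5.2,0,0,0,0],[7.7,5.2,0,0,0,0],[7.7,5.2,0,0,0,0],[7.7,5.2,0,0,0,0],[7.7,5.2,0,0,0,0],[7.8,5.2,0,0,0,0],[0,0,0,0,0,0]]'; python3 -m pendant '[[-6.1,7.6,0,0,0,0],[-7.4,6.4,0,0,0,0],[-8.4,5.0,0,0,0,0],[-9.4,3.5,0,0,0,0],[-9.2,1.9,0,0,0,0],[-9.8,0.2,0,0,0,0],[-9.6,-1.6,0,0,0,0],[-9.3,-3.1,0,0,0,0],[0,0,0,0,0,0]]';python3 -m pendant '[[-8.5,-4.8,0,0,0,0],[-7.6,-6.1,0,0,0,0],[-6.4,-7.4,0,0,0,0],[-5.0,-8.4,0,0,0,0],[0,0,0,0,0,0]]'; python3 bowl.py pics/b3.png .533 -.2435 14
```

```text
clock: 9.2
ee_pos: [0.564, -0.1956, 0.1016]
eef_rot: [[-0.002, 1.0, -0.001], [1.0, 0.002, 0.0], [0.0, -0.001, -1.0]]
contact_force: [-2.0, -1.4, -1.9]
width: 0.231
grip_force: 30.1
clock: 10.1
ee_pos: [0.5828, -0.2681, 0.1016]
eef_rot: [[0.002, 1.0, -0.001], [1.0, -0.002, -0.0], [-0.0, -0.001, -1.0]]
contact_force: [-0.7, 1.6, -1.4]
width: 0.227
grip_force: 30.0
clock: 10.6
ee_pos: [0.5557, -0.296, 0.1019]
eef_rot: [[0.003, 1.0, -0.0], [1.0, -0.003, -0.002], [-0.002, -0.0, -1.0]]
contact_force: [-0.9, -0.6, -1.1]
width: 0.23
grip_force: 30.0
blue [204 263   2   2   2] [204.5 263.5] [ 0.4058 -0.2725  0.05  ] [ 0.3726 -0.2655  0.006 ]
blue [260 292   1   2   2] [260.  292.5] [ 0.5676 -0.1933  0.05  ] [ 0.5415 -0.1827  0.006 ]
blue [258 312   5   4   8] [260.4 313.4] [ 0.6212 -0.2225  0.05  ] [ 0.5975 -0.2133  0.006 ]
gold 50 [215.  313.4] [ 0.5403 -0.3127] bowl mm [ -9.7 -68.9]
gold 46 [227.2 319.3] [ 0.5725 -0.2946] bowl mm [ 25.9 -59.1]
black 1202 [218.6 282. ] [ 0.4586 -0.2621] bowl mm [-76.7  -0.1]
black 56 [260.4 290.3] [ 0.5433 -0.1814] bowl mm [25.  57.7]
black 53 [226.5 313.2] [ 0.5558 -0.2881] bowl mm [ 11.3 -48.8]
black 25 [258.2 310.8] [ 0.5942 -0.2167] bowl mm [65.9 11.2]
```

View pics/b3.png

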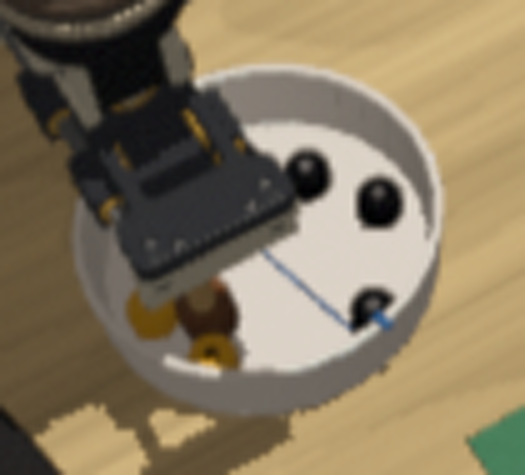

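The sweep has one black bead near the line at (375,310), the foot at (208,310) and golds ahead of it at (150,310) and (213,352), with no big forces. I'll continue the arc to drive the gold chain over the line at the far end.

```bash
python3 -m pendant '[[-3.5,-9.1,0,0,0,0],[-1.9,-9.5,0,0,0,0],[-0.2,-9.8,0,0,0,0],[1.6,-9.6,0,0,0,0],[3.1,-9.3,0,0,0,0],[4.8,-8.5,0,0,0,0],[6.1,-7.6,0,0,0,0],[0,0,0,0,0,0]]'; python3 bowl.py pics/b4.png .533 -.2435 14; python3 - <<'E'
from h import *
a=cv2.imread('pics/b4.png');d=read_camera('side');o=monitor.get_obs();w=read_camera('wrist')
cv2.imwrite('pics/c4.png',np.hstack([cv2.resize(a,(400,400)),cv2.resize(d[255:355,330:430],(400,400),interpolation=cv2.INTER_CUBIC)]));cv2.imwrite('pics/w4.png',w)
E
```

```text
clock: 11.45
ee_pos: [0.4932, -0.2823, 0.1022]
eef_rot: [[-0.001, 1.0, -0.0], [1.0, 0.001, 0.0], [0.0, -0.0, -1.0]]
contact_force: [2.3, 2.3, 0.2]
width: 0.229
grip_force: 30.0
blue [245 286   4   3   6] [246.5 287.2] [ 0.5343 -0.2144  0.05  ] [ 0.5067 -0.2048  0.006 ]
blue [262 290   2   3   3] [262.7 291. ] [ 0.5674 -0.1853  0.05  ] [ 0.5413 -0.1744  0.006 ]
blue [259 293   2   1   2] [259.5 293. ] [ 0.5682 -0.1951  0.05  ] [ 0.5422 -0.1846  0.006 ]
blue [258 312   5   4   8] [260.4 313.4] [ 0.6212 -0.2225  0.05  ] [ 0.5975 -0.2133  0.006 ]
gold 12 [222.2 282.8] [ 0.466  -0.2551] bowl mm [-67.8   5. ]
gold 65 [213.1 290.3] [ 0.4744 -0.2861] bowl mm [-67.2 -27.1]
gold 69 [211. 306.] [ 0.5147 -0.3117] bowl mm [-34.3 -61.8]
gold 42 [227.6 319.7] [ 0.5741 -0.2941] bowl mm [ 27.7 -59. ]
black 489 [214.2 267.6] [ 0.4088 -0.2511] bowl mm [-122.3   22.7]
black 56 [232.4 283.4] [ 0.4828 -0.2333] bowl mm [-46.3  22.1]
black 55 [246.1 285.1] [ 0.5078 -0.2052] bowl mm [-15.2  43.3]
black 56 [260.4 290.3] [ 0.5433 -0.1814] bowl mm [25.  57.7]
black 54 [222.8 293.8] [ 0.4981 -0.2695] bowl mm [-40.2 -16.7]
black 25 [258.2 310.8] [ 0.5942 -0.2167] bowl mm [65.9 11.2]
```

View pics/c4.png

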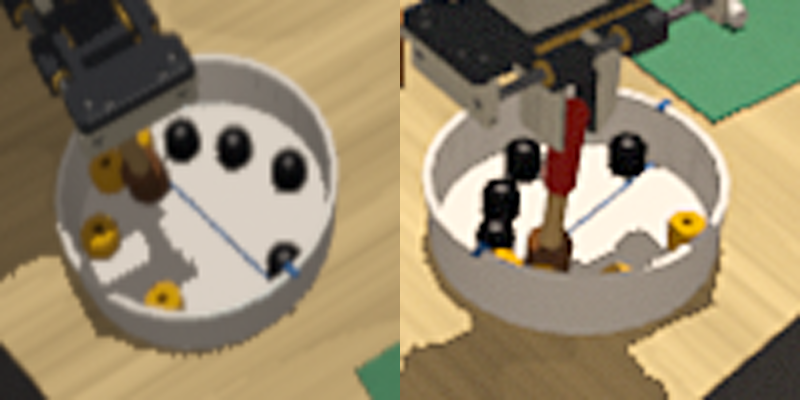

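Both views show the rod pivoted a little in the grip (foot about 12 mm inboard), which is why beads slipped past outside. The lead gold is at the line's far end and a black is at the near end (66,11). I'll push the gold on over the line, then come back to the centre.

```bash
python3 -m pendant '[[7.4,-6.4,0,0,0,0],[8.6,-5,0,0,0,0],[8.9,-3.5,0,0,0,0],[9.5,-1.9,0,0,0,0],[9.8,-0.2,0,0,0,0],[9.8,0.2,0,0,0,0],[0,0,0,0,0,0]]';  python3 bowl.py pics/b5.png .533 -.2435 14|grep -v blue;python3 -m pendant '[[-4,14,0,0,0,0],[-4,14,0,0,0,0],[-4,14,0,0,0,0],[-2,14,0,0,0,0],[0,0,0,0,0,0]]'; python3 bowl.py pics/b6.png .533 -.2435 14|grep -v blue
```

```text
clock: 12.3
ee_pos: [0.477, -0.2286, 0.1019]
eef_rot: [[-0.001, 1.0, -0.0], [1.0, 0.001, -0.0], [-0.0, -0.0, -1.0]]
contact_force: [2.9, -0.0, -0.8]
width: 0.233
grip_force: 30.0
gold 64 [224.8 278.9] [ 0.4585 -0.2436] bowl mm [-72.3  17.9]
gold 69 [214.  289.6] [ 0.4735 -0.283 ] bowl mm [-67.3 -23.9]
gold 68 [210.8 306. ] [ 0.5145 -0.3122] bowl mm [-34.6 -62.2]
gold 34 [227.9 320.1] [ 0.5755 -0.2941] bowl mm [ 29.  -59.4]
black 52 [228.6 261.6] [ 0.4125 -0.2088] bowl mm [-108.5   62.8]
black 202 [239.4 281.6] [ 0.4882 -0.2148] bowl mm [-36.6  38.6]
black 57 [260.4 290.3] [ 0.5432 -0.1814] bowl mm [24.9 57.8]
black 25 [258.2 310.8] [ 0.5942 -0.2167] bowl mm [65.9 11.2]
clock: 12.85
ee_pos: [0.5326, -0.2442, 0.101]
eef_rot: [[0.001, 1.0, -0.003], [1.0, -0.001, 0.0], [0.0, -0.003, -1.0]]
contact_force: [0.7, 0.6, 1.0]
width: 0.238
grip_force: 30.0
gold 29 [224.  280.9] [ 0.4631 -0.2484] bowl mm [-69.   12.2]
gold 69 [214.1 289.5] [ 0.4734 -0.2829] bowl mm [-67.3 -23.8]
gold 71 [210.9 306. ] [ 0.5147 -0.3119] bowl mm [-34.3 -61.9]
gold 34 [227.7 320. ] [ 0.5751 -0.2944] bowl mm [ 28.5 -59.5]
black 711 [236.2 270.3] [ 0.4503 -0.2047] bowl mm [-70.9  57.6]
black 26 [247.3 287. ] [ 0.515  -0.2053] bowl mm [-8.2 41.4]
black 57 [260.4 290.3] [ 0.5432 -0.1814] bowl mm [24.9 57.8]
black 70 [239.3 299.2] [ 0.5369 -0.241 ] bowl mm [4.4 1.5]
black 26 [258.1 310.9] [ 0.5945 -0.2172] bowl mm [66.  10.6]
```

One gold is now over the line (-72,+18). Next I'll push the black bead at (66,11) down over the line from its upper side.

```bash
python3 -m pendant '[[8.5,6.3,0,0,0,0],[8.5,6.3,0,0,0,0],[8.5,6.3,0,0,0,0],[8.5,6.3,0,0,0,0],[8.5,6.3,0,0,0,0],[-2,11,0,0,0,0],[0,0,0,0,0,0]]';  python3 bowl.py pics/b7.png .533 -.2435 14|grep -v blue;python3 -m pendant '[[-5.5,4,0,0,0,0],[-5.5,4,0,0,0,0],[-9.2,4.5,0,0,0,0],[-9.8,2.5,0,0,0,0],[-10,1,0,0,0,0],[-10,-1,0,0,0,0],[-9.8,-2.5,0,0,0,0],[-7.2,-3.5,0,0,0,0],[0,0,0,0,0,0]]'; python3 bowl.py pics/b8.png .533 -.2435 14|grep -v blue; python3 - <<'E'
from h import *
a=cv2.imread('pics/b8.png');d=read_camera('side')
cv2.imwrite('pics/c8.png',np.hstack([cv2.resize(a,(400,400)),cv2.resize(d[255:355,330:430],(400,400),interpolation=cv2.INTER_CUBIC)]))
E
```

```text
clock: 13.6
ee_pos: [0.5773, -0.2032, 0.1019]
eef_rot: [[-0.0, 1.0, 0.001], [1.0, 0.0, -0.0], [-0.0, 0.001, -1.0]]
contact_force: [-0.1, 0.2, -2.0]
width: 0.227
grip_force: 30.0
gold 66 [225.5 279.4] [ 0.461  -0.2428] bowl mm [-69.7  18.1]
gold 69 [214.1 289.6] [ 0.4735 -0.2829] bowl mm [-67.2 -23.9]
gold 71 [210.9 305.9] [ 0.5141 -0.3119] bowl mm [-34.8 -61.8]
gold 37 [228.  320.1] [ 0.5757 -0.2939] bowl mm [ 29.3 -59.3]
black 16 [235.6 261.4] [ 0.4226 -0.1922] bowl mm [-94.7  76.5]
black 922 [256.8 274.3] [ 0.4931 -0.1642] bowl mm [-19.5  86.6]
black 106 [260.  306.5] [ 0.5857 -0.2066] bowl mm [60.1 23.1]
clock: 14.55
ee_pos: [0.5831, -0.2724, 0.1016]
eef_rot: [[0.003, 1.0, -0.001], [1.0, -0.003, -0.001], [-0.001, -0.001, -1.0]]
contact_force: [-3.6, 0.5, -2.0]
width: 0.231
grip_force: 30.0
gold 41 [212.5 290.2] [ 0.4731 -0.2872] bowl mm [-68.8 -27.9]
gold 70 [210.9 306.2] [ 0.515  -0.3121] bowl mm [-34.  -62.2]
gold 36 [228.1 320.2] [ 0.576  -0.2937] bowl mm [ 29.6 -59.1]
black 1399 [231.1 283.3] [ 0.4807 -0.236 ] bowl mm [-49.   19.9]
black 66 [242.7 317.3] [ 0.5891 -0.2589] bowl mm [ 50.7 -28.5]
```

View pics/c8.png

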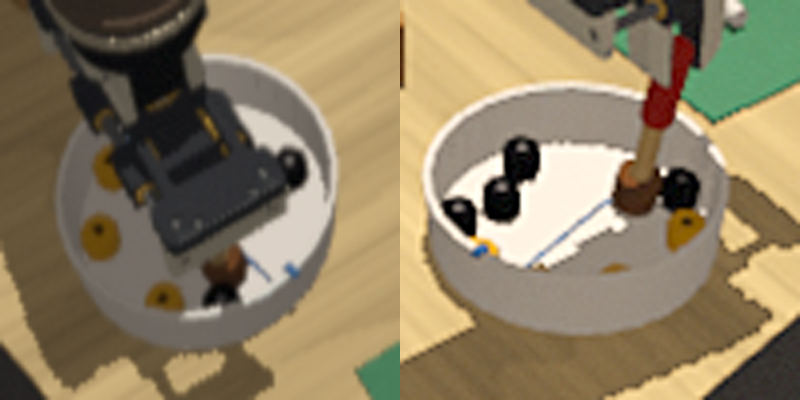

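The black bead is now across the line (side half, (680,188), next to a gold at (687,228)). I'll back off, lift out of the bowl and move clear to check the beads and the rod's tilt.

```bash
python3 -m pendant '[[5,-12,0,0,0,0],[7,-12,0,0,0,0],[7,-12,0,0,0,0],[0,0,-10,0,0,0],[0,0,-25,0,0,0],[0,0,-30,0,0,0],[0,0,-30,0,0,0],[0,0,-18,0,0,0],[20,0,0,0,0,0],[35,0,0,0,0,0],[35,0,0,0,0,0],[35,0,0,0,0,0],[20,0,0,0,0,0],[0,0,0,0,0,0],[0,0,0,0,0,0]]'; python3 bowl.py pics/b9.png .533 -.2435 14;python3 - <<'E'
from h import *
a=read_camera('scene');b=read_camera('side');d=cv2.resize(b[120:330,230:440],(400,400),interpolation=cv2.INTER_CUBIC)
cv2.imwrite('pics/c9.png',np.hstack([cv2.resize(a[180:340,190:350],(400,400),interpolation=cv2.INTER_CUBIC),d]))
cv2.imwrite('pics/s9.png',a);cv2.imwrite('pics/d9.png',b)
E
```

```text
clock: 16.15
ee_pos: [0.5499, -0.1062, 0.216]
eef_rot: [[-0.001, 1.0, 0.002], [1.0, 0.001, -0.001], [-0.001, 0.002, -1.0]]
contact_force: [-0.1, 0.1, -1.0]
width: 0.235
grip_force: 29.9
blue [213 271   2   3   4] [213.5 272. ] [ 0.4442 -0.2646  0.05  ] [ 0.4127 -0.2572  0.006 ]
blue [239 278   2   1   2] [239.5 278. ] [ 0.499  -0.2161  0.05  ] [ 0.4699 -0.2066  0.006 ]
blue [244 280   2   2   3] [244.3 280.7] [ 0.5134 -0.2095  0.05  ] [ 0.4849 -0.1997  0.006 ]
blue [245 286   1   2   2] [245.  286.5] [ 0.5303 -0.2167  0.05  ] [ 0.5026 -0.2072  0.006 ]
blue [263 289   2   4   4] [263.5 290.5] [ 0.5673 -0.1828  0.05  ] [ 0.5412 -0.1718  0.006 ]
blue [258 290   2   3   3] [258.3 291. ] [ 0.5613 -0.1946  0.05  ] [ 0.5349 -0.1841  0.006 ]
blue [260 313   3   3   5] [261.2 313.8] [ 0.6234 -0.2214  0.05  ] [ 0.5998 -0.2121  0.006 ]
gold 68 [225.2 279.1] [ 0.4599 -0.2431] bowl mm [-70.9  18.1]
gold 68 [213.8 289.4] [ 0.4727 -0.2833] bowl mm [-68.1 -24.1]
gold 68 [210.8 306. ] [ 0.5145 -0.3122] bowl mm [-34.6 -62.2]
gold 34 [227.9 320.1] [ 0.5755 -0.2941] bowl mm [ 29.  -59.4]
black 159 [243.5 280.5] [ 0.4908 -0.2039] bowl mm [-31.3  48.6]
black 76 [260.8 289.5] [ 0.5417 -0.1792] bowl mm [24.1 60.3]
black 20 [242.2 319.5] [ 0.5941 -0.2629] bowl mm [ 54.5 -33.6]
```

View pics/c9.png

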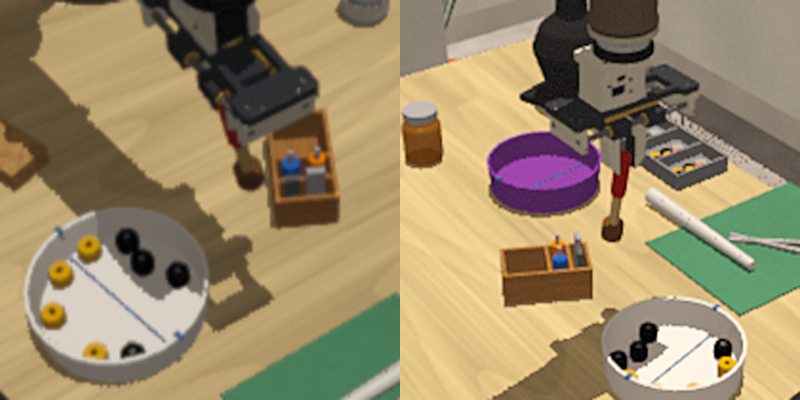

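The beads are mixed: a gold at scene-crop (89,248) is on the black side of the line, and a black at (132,352) is on the gold side. Three of each colour remain on their own sides and all beads are in the bowl. The rod leans, so I'll triangulate its foot.

```bash
python3 - <<'E'
from h import *
a=cv2.imread('pics/s9.png');b=cv2.imread('pics/d9.png')
def foot(i,x0,x1,y0,y1):
    s=i[y0:y1,x0:x1].astype(int);h=cv2.cvtColor(i[y0:y1,x0:x1],cv2.COLOR_BGR2HSV)
    m=(h[...,2]<115)&(h[...,1]>80)&(h[...,0]>3)&(h[...,0]<20)
    for q,c in blobs(m,10):print(q,(c+[x0,y0]).round(1))
    return max(blobs(m,10),key=lambda t:t[0][4])[1]+[x0,y0]
f=foot(a,275,300,242,262);g=foot(b,330,352,230,250);print(f,g)
S,D=cam('scene'),cam('side')
P=tri([ray(S,*f),ray(D,*g)]);o=monitor.get_obs();G=o['ee_pos']-.019*o['eef_rot'][:,2]
d=P-G;print('foot',P,'grip',G,'d',d,np.linalg.norm(d),'tilt x,y deg',np.degrees(np.arctan2(d[0],-d[2])),np.degrees(np.arctan2(d[1],-d[2])))
# tote corners in side view: check wide compartment
for n,C,im in(('side',D,b),('scene',S,a)):
    pass
k=lambda u,v:plane(D,(u-400)/1.905+230,v/1.905+120,.05).round(4)
print('side tote rim', [k(*p) for p in[(500,248),(585,242),(592,270),(504,277)]])
E
```

```text
[  8   0  17  20 181] [291.3 249.6]
[  6   0  11  17 101] [341.4 240.7]
[291.29281768 249.63535912] [341.42574257 240.74257426]
foot [ 0.54847093 -0.08444018  0.13040017] grip [ 0.54906264 -0.10777132  0.23411369] d [-0.00059171  0.02333113 -0.10371352] 0.10630703601262703 tilt x,y deg -0.32688276671554684 12.678066014979198
side tote rim [array([0.4572, 0.0673, 0.05  ]), array([0.5668, 0.0073, 0.05  ]), array([ 0.5353, -0.0554,  0.05  ]), array([0.4249, 0.0033, 0.05  ])]
```

Tilt is about 12.5° about the world x axis (foot toward +y). I'll carry the rod over the wide compartment and turn the tool -12.5° about its y axis to make it vertical.

```bash
python3 -m pendant '[[24,-15,0,0,0,0],[24,-15,0,0,0,0],[24,-15,0,0,0,0],[24,-15,0,0,0,0],[25,-15,0,0,0,0],[0,0,0,0,-6.25,0],[0,0,0,0,-6.25,0],[0,0,0,0,0,0],[0,0,0,0,0,0],[0,0,0,0,0,0]]'; python3 - <<'E'
from h import *
a=read_camera('scene');b=read_camera('side')
cv2.imwrite('pics/c10.png',np.hstack([cv2.resize(a[160:290,250:380],(400,400),interpolation=cv2.INTER_CUBIC),cv2.resize(b[160:290,240:370],(400,400),interpolation=cv2.INTER_CUBIC)]))
cv2.imwrite('pics/s10.png',a);cv2.imwrite('pics/d10.png',b)
E
```

```text
clock: 17.3
ee_pos: [0.4738, 0.0132, 0.2147]
eef_rot: [[0.003, 1.0, -0.001], [0.977, -0.003, -0.215], [-0.215, -0.0, -0.977]]
contact_force: [0.3, -0.5, -0.5]
width: 0.23
grip_force: 29.9
```

View pics/c10.png

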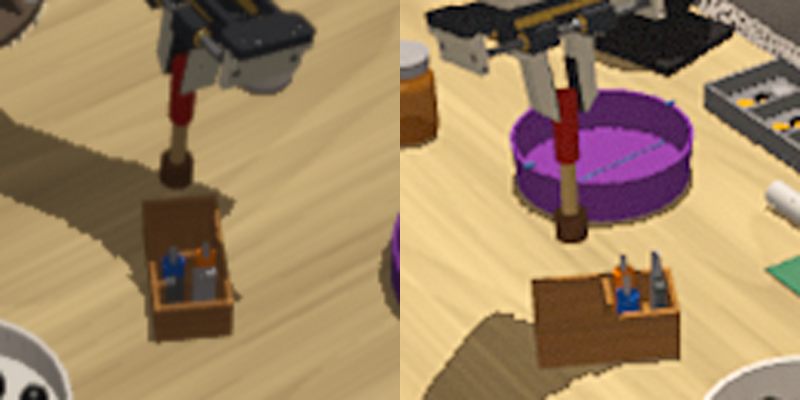

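The rod looks near vertical above the wide compartment: scene half, foot centre (176,169) and handle lower edge (180,124); side half, (571,224) and (568,161).

```bash
python3 - <<'E'
from h import *
S,D=cam('scene'),cam('side');k=400/130
s=lambda u,v:ray(S,u/k+250,v/k+160);d=lambda u,v:ray(D,(u-400)/k+240,v/k+160)
F=tri([s(176,169),d(571,224)]);H=tri([s(180,124),d(568,161)]);v=F-H
o=monitor.get_obs();print('foot',F,'edge',H,'len',np.linalg.norm(v),'tilt',np.degrees(np.arctan2(v[:2],-v[2])), 'grip',o['ee_pos']-.019*o['eef_rot'][:,2])
E
```

```text
foot [0.47118609 0.01488806 0.13077166] edge [0.47422609 0.01776979 0.19076711] len 0.060141500421608034 tilt [-2.90072346 -2.74994829] grip [0.47380038 0.01711147 0.23336379]
```

```bash
python3 -m pendant '[[2,1,-0.4,0,0,0],[3.2,0,14.7,0,0,0],[5.4,0,24.4,0,0,0],[5.4,0,24.4,0,0,0],[5.4,0,24.4,0,0,0],[3.2,0,14.7,0,0,0],[0,0,0,0,0,0],[0,0,0,0,0,0]]';python3 -m pendant '[[0.43,0,1.95,0,0,0],[0.43,0,1.95,0,0,0],[0.43,0,1.95,0,0,0],[0.43,0,1.95,0,0,0],[0,0,0,0,0,0]]'; python3 - <<'E'
from h import *
a=read_camera('scene');b=read_camera('side')
cv2.imwrite('pics/c11.png',np.hstack([cv2.resize(a[160:290,250:380],(400,400),interpolation=cv2.INTER_CUBIC),cv2.resize(b[160:290,240:370],(400,400),interpolation=cv2.INTER_CUBIC)]))
E
```

```text
clock: 18.2
ee_pos: [0.475, 0.0167, 0.1102]
eef_rot: [[0.001, 1.0, 0.0], [0.976, -0.001, -0.216], [-0.216, 0.0, -0.976]]
contact_force: [0.1, 0.6, -0.9]
width: 0.231
grip_force: 29.9
clock: 18.7
ee_pos: [0.4745, 0.0166, 0.1016]
eef_rot: [[0.0, 1.0, -0.0], [0.976, -0.0, -0.217], [-0.217, -0.0, -0.976]]
contact_force: [-0.9, -0.8, -1.7]
width: 0.229
grip_force: 29.9
```

```bash
python3 -m pendant '[[0.2,0,1,0,0,0],[0,0,0,0,0,0],[0.2,0,0.8,0,0,0],[0,0,0,0,0,0],[0,0,0,0,0,0]]'
```

```text
clock: 19.3
ee_pos: [0.4753, 0.0167, 0.1007]
eef_rot: [[0.001, 1.0, 0.001], [0.976, -0.0, -0.217], [-0.217, 0.001, -0.976]]
contact_force: [-1.5, -0.8, 9.2]
width: 0.234
grip_force: 30.0
```

View pics/c11.png

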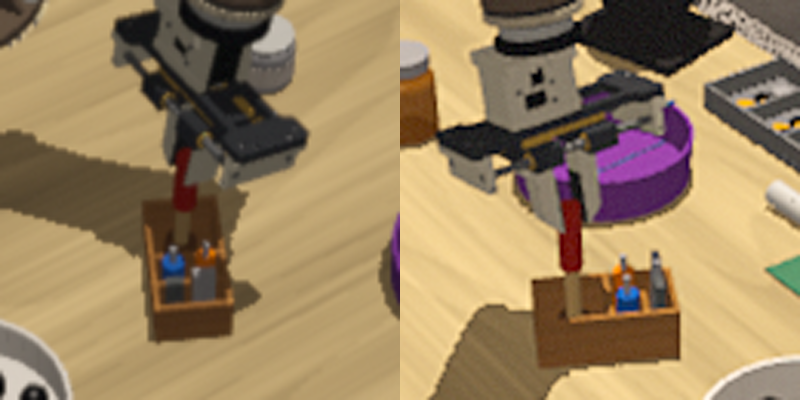

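The foot is inside the wide compartment (shaft at scene (183,235), side (571,300)) and the 9 N upward force says it's on the floor. Releasing and retreating.

```bash
python3 -m pendant '[[0,0,0,0,0,0],[0,0,0,0,0,0],[0,0,0,0,0,0],[0,0,0,0,0,0],[0,0,0,0,0,0],[0,0,0,0,0,0],[0,0,0,0,0,0],[0,0,0,0,0,0],[0,0,0,0,0,0],[0,0,0,0,0,0]]' 0.7; python3 -m pendant '[[0,0,-10,0,0,0],[0,0,-20,0,0,0],[0,0,-30,0,0,0],[0,0,-40,0,0,0],[0,0,-40,0,0,0],[0,0,-30,0,0,0],[0,-30,0,0,0,0],[0,-30,0,0,0,0],[0,0,0,0,0,0],[0,0,0,0,0,0]]';python3 bowl.py pics/b12.png .533 -.2435 14|grep -v blue; python3 - <<'E'
from h import *
a=read_camera('scene');b=read_camera('side')
cv2.imwrite('pics/c12.png',np.hstack([cv2.resize(a[180:340,190:350],(400,400),interpolation=cv2.INTER_CUBIC),cv2.resize(b[160:320,240:400],(400,400),interpolation=cv2.INTER_CUBIC)]))
E
```

```text
clock: 20.3
ee_pos: [0.4746, 0.0166, 0.0999]
eef_rot: [[0.0, 1.0, -0.0], [0.976, -0.0, -0.217], [-0.217, -0.0, -0.976]]
contact_force: [-1.0, -0.4, -0.1]
width: 0.697
grip_force: 0.0
clock: 21.3
ee_pos: [0.4147, 0.0535, 0.2668]
eef_rot: [[0.0, 1.0, 0.002], [0.976, 0.0, -0.217], [-0.217, 0.002, -0.976]]
contact_force: [0.0, 0.3, 0.3]
width: 0.699
grip_force: 0.0
gold 67 [225.2 279.1] [ 0.4596 -0.2431] bowl mm [-71.1  18.1]
gold 69 [213.9 289.4] [ 0.4728 -0.2832] bowl mm [-68. -24.]
gold 69 [210.7 306. ] [ 0.5144 -0.3123] bowl mm [-34.7 -62.3]
gold 34 [227.9 320.1] [ 0.5755 -0.2941] bowl mm [ 29.  -59.4]
black 125 [243.3 280.4] [ 0.4903 -0.2043] bowl mm [-31.9  48.4]
black 57 [260.5 290.1] [ 0.5429 -0.1807] bowl mm [24.8 58.5]
black 21 [242.2 319.5] [ 0.594  -0.2629] bowl mm [ 54.5 -33.6]
```

View pics/c12.png

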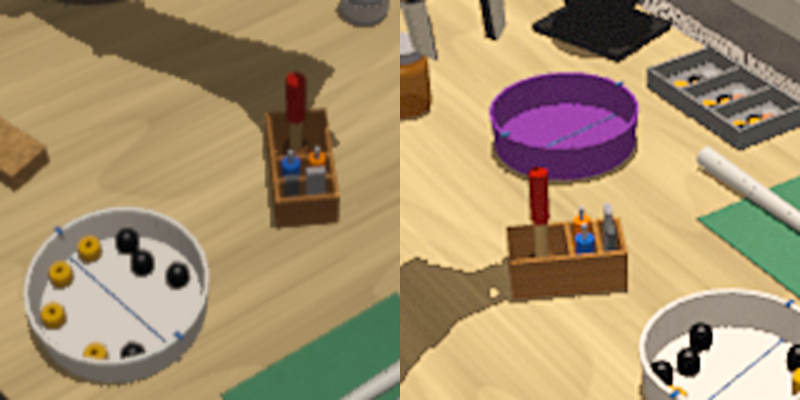

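The rod stands upright in the wide compartment (scene (296,95), side (540,200)). In the bowl, one gold (89,248) is on the black side and one black (132,352) is on the gold side; all eight beads are still in the bowl and the gripper is clear.

```bash
python3 -c "
from workcell import finish_job;print(finish_job())"
```

```text
the job is handed in; nothing more can be done
None
```

The job is handed in at about 21 s: the rod stands upright, released, in the tote's wide compartment; all eight beads are in the bowl, with one gold (centre about 18 mm past the blue line) and one black (about 34 mm past) on the opposite sides, and the jar, tin, cork block and mandrel were not touched.

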